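# Pull-start the leaf humidifier

## Task

The wrapper leaf is drying out: start the humidifier, the grey case with the wide, round, open mist spout on top, by pulling its black spring knob straight up to the end of its travel and holding it there for a moment, then let it go back down to rest and release it. Leave the knob of the dust fan alone; that is the same case with a flat slatted grille on top instead of a spout.

Things in the scene. Friction and masses are not known exactly. Their poses are not given: they have to be found in the camera images.
- humidifier: Grey painted case, 170 x 130 x 78 mm (its x, y, z), aluminium top, fixed on the worktop. On the top's rear half the mist spout, a bare steel open pipe 54 mm across, 34 mm high, centre 48 mm behind the case's centre (+x); on the front half (48 mm to -x) the solid black pull knob. Origin: centre of the underside, on the worktop; z up, x towards its rear. Place and yaw vary.
- humidifier_grip (a point): Grip point on the axis of the humidifier's knob; moves with it. The knob is upright, round, black: 28 mm across the waist, 34 mm at the flared rim above; it reaches from 16 mm below this point to 15 mm above. Knob in, this point is 22 mm above the case's top (100 mm above the worktop); under it lies a 26 mm wide, 3 mm high bezel. Nothing else stands within 65 mm of the axis.
- humidifier_knob (a joint): How far the knob is pulled straight up, m: 0 in (at rest), 0.020 fully out (end stop). The start contact closes at 0.013. A spring pulls it home: 3 N at 0, rising evenly to 7 N fully out; let go, it returns to 0 by itself.
- dust_fan_grip (a point): The same point on the like knob of the dust fan, the bystander: an equal fixed grey case with an equal knob at the same place, but with a flat dark slatted grille, 60 x 94 mm and 5 mm high, on the rear half of its top instead of the spout. Either machine may stand left or right.
- dust_fan_knob (a joint): How far the dust fan's knob is pulled up, in m, with the same travel and spring: 0 in (at rest), 0.020 fully out. It starts at 0 and shall stay there.

How it is judged:
By the outcome, as a careful person would: the job done as asked, in the order asked, and still so for the second after the job is handed in, with the robot touching nothing.
It also fails if it takes over 27 s, if anything falls off the work surface, if the arm or the gripper's body presses on something with over 40 N, if the wrist force passes 120 N, or if a joint passes its speed limit or range.

## Robot

A 7-joint arm with a two-finger parallel gripper is mounted at the origin on a cart in front of the work surface, level with it; the furniture and walls round the work are solid. World frame = base frame: x ahead of the robot, y to its left, z up, the work surface at z = 0. Lengths are in m, angles in rad, forces in N, time in s.
With the tool pointing down it reaches from about 0.425 to 0.925 m from the base axis. Payload 6.8 kg.
Tool frame: the origin (TCP) lies midway between the tips of the shut fingers; the grasp point (between the pads) lies 19 mm behind it (bot.pinch_z is the distance from the TCP to the grasp point, in m); x points along the fingers, y is the direction in which the jaws open and shut, and the axes are right-handed (so a half turn about x gives the same grasp; the last joint's range is limited). The gripper opens to 85 mm and grips with 20 to 120 N. Pads are 22 mm wide; open, the fingers measure 114 mm over their backs; the gripper's body (76 mm by 85 mm) begins 54 mm behind the grasp point. The pads swing forward as they close: fully open they stand 13 mm farther back than shut.
Start: joints at [-1.456, 0.477, 0.022, 1.555, -0.011, 1.109, -0.083], TCP at [0.149, 0.658, 0.231] pointing down, gripper open.
Joint ranges: [-2.96, 2.96], [-0.34, 2.1], [-1.41, 1.46], [0.24, 2.44], [-1.37, 4.51], [0.17, 1.92], [-2.96, 2.96]. Speed limits (rad/s): [2.39, 2.39, 3.14, 3.14, 3.14, 3.14, 3.14].

## Interface

Orientations are given as a unit quaternion [w, x, y, z].
In Python, from station import bot gives the robot as it stands. The module is installed in compiled form; this text tells all that it offers.
- The arm moves only by the tool step_arm, never from a script. Its argument "plan" is a list of rows, each a list of 6 numbers: the shift along the tool's x, y, z in units of 40 mm (1.0 is 40 mm), then the turn, a rotation vector about the tool's x, y, z in units of 360 degrees (1.0 is 360 degrees). In form: [[dx, dy, dz, ax, ay, az], ...]. A call has 1 to 8 rows; each row shifts and turns the commanded pose from where the row before left it, along the tool's axes as they then stand; what a row does not reach is not made up. A row lasts 1/8 s, in which the tool goes at most 62.5 mm and 10.7 degrees, less where a joint would pass 70% of its speed; a pose out of reach is approached as far as the arm can. A call with a number of a shift or a turn outside -1 to 1 is refused whole. A call with a gripper value outside its range is refused whole. "fingers" is the closure, from -1 (fully open) to 1 (shut), set as the call begins (left out, the last holds). The fingers move at their own pace and stop on an object; "force" is the grip in N (left out, the last holds). Time passes only in rows, so rows that do not move let the fingers close. It gives the time, the measured TCP pose, the force and the opening at its end, in the units of the state.
- bot.get_obs(): the state, without advancing time (a new reading comes with each control period).
- bot.read_camera(name): name is "scene" or "top" or "wrist"; returns (picture, depth): 384x512x3 uint8, red, green, blue; 384x512 float32, m along the optical axis (not along the pixel's ray), 0 where there is no reading.
- bot.camera_model(name): a dict with "mtx" (3x3 intrinsics, pixels), "origin" and "rotation" of the camera in the world; the wrist camera has in their place "T_tool_cam" (4x4, takes a point from camera to tool coordinates, whose origin is the TCP and whose axes are the tool frame's). Camera axes: x right, y up, looking along -z (the intrinsics and any distortion apply to the point x, -y, -z); pixel columns grow to the right and rows downward; lengths in m; the calibration is good to about 2 mm. A picture is of the moment at which its call begins: read the wrist's pose just before it. camera_model takes no time and is no camera call.
- bot.hand_in(): hands the job in, once; it reports no verdict.
The state is a dict: "t": time; "q": joint angles; "joint_vel": joint speeds; "joint_torque": joint torques, N m; "eef_pos": TCP position; "tool_rot": TCP orientation; "contact_force": force on the tool from outside, world axes, zero at the start; "torque": the same for the moment, N m; "gripper_width": opening from 0.0 (shut) to 1.0 (fully open).
Only numpy, scipy, OpenCV 4.12 (cv2) and the standard library are available. Lean on these libraries where they do the work, as an engineer would, in place of code of your own. Each camera call takes 0.05 s, during which the arm holds its last target.

## Working session

There is one attempt and no reset: what is moved stays moved. The work goes in short steps, Python scripts to look and compute and a tool call to move; the robot and the scene stay as the last step left them, time stands still between calls to the robot, and variables do not carry over. Pictures are saved under pics/ and viewed, and the job is handed in when it is done.

Besides the shell and the picture viewer there is one more tool, called after "Call:" as a command line: name --pt "numbers of a row" for each row, then --argument value for the rest. step_arm: Moves the arm, as the interface text tells. Shifts and turns lie within -1 to 1; 1 stands for 40 mm of shift or 360 degrees of turn. Its arguments: {"type":"object","properties":{"plan":{"type":"array"},"fingers":{"type":"number"},"force":{"type":"number"}},"required":["plan"]}

```bash
mkdir -p pics; python3 - <<'E'
from station import bot
import cv2,numpy as np
o=bot.get_obs();print(o, bot.pinch_z)
for n in("scene","top"):
    p,d=bot.read_camera(n);cv2.imwrite(f"pics/{n}1.png",p[:,:,::-1]);np.savez(f"pics/{n}1.npz",p=p,d=d);print(n,bot.camera_model(n))
print(bot.camera_model("wrist"))
E
```

```text
{'t': 0.0, 'q': array([-1.45610026,  0.47783757,  0.02232071,  1.55643368, -0.01152133,
        1.10932496, -0.08310204]), 'joint_vel': array([ 3.27890178e-04,  2.02953953e-03, -1.88082632e-03,  8.24177284e-04,
       -1.52286037e-05,  8.61624125e-04,  8.50806151e-04]), 'joint_torque': array([ 6.00221265e-04, -5.96427405e+01,  1.60812322e+00, -2.81198144e+01,
        1.24548524e-02,  9.06746602e-03, -5.34267713e-06]), 'eef_pos': array([0.14901188, 0.65773694, 0.23030774]), 'tool_rot': array([ 0.70269078,  0.07793552,  0.70275851, -0.07926032]), 'contact_force': array([0.42202188, 0.33290175, 0.35689674]), 'torque': array([-0.03843907,  0.00070498,  0.03167341]), 'gripper_width': 1.004668455095977} 0.0187
scene {'mtx': array([[494.34739808,   0.        , 251.91534575],
       [  0.        , 494.34739808, 189.73790846],
       [  0.        ,   0.        ,   1.        ]]), 'origin': array([ 0.15373051, -0.8891531 ,  0.76551979]), 'rotation': array([ 0.88596407,  0.40256204, -0.1034007 , -0.20571769])}
top {'mtx': array([[352.91773206,   0.        , 258.58304791],
       [  0.        , 352.91773206, 189.79034214],
       [  0.        ,   0.        ,   1.        ]]), 'origin': array([ 0.34556396, -0.20471545,  0.9731742 ]), 'rotation': array([ 0.704014  ,  0.06490954, -0.06820789, -0.7039167 ])}
{'mtx': array([[324.13792487,   0.        , 253.8274896 ],
       [  0.        , 324.13792487, 199.33407941],
       [  0.        ,   0.        ,   1.        ]]), 'T_tool_cam': array([[ 1.63613300e-04,  3.25541309e-01, -9.45527805e-01,
        -1.42684129e-01],
       [ 9.99999466e-01,  9.11263338e-04,  4.86783223e-04,
        -1.10369363e-03],
       [ 1.02009287e-03, -9.45527380e-01, -3.25540986e-01,
        -8.32979896e-02],
       [ 0.00000000e+00,  0.00000000e+00,  0.00000000e+00,
         1.00000000e+00]])}
```

View pics/scene1.png

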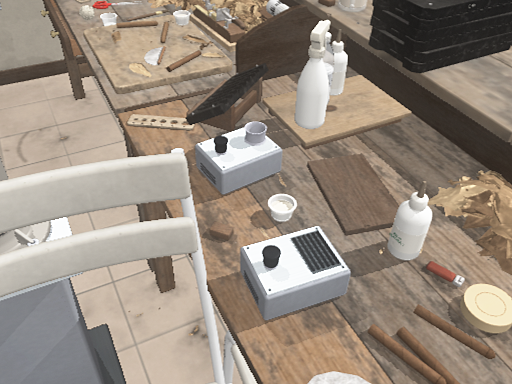

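View pics/top1.png

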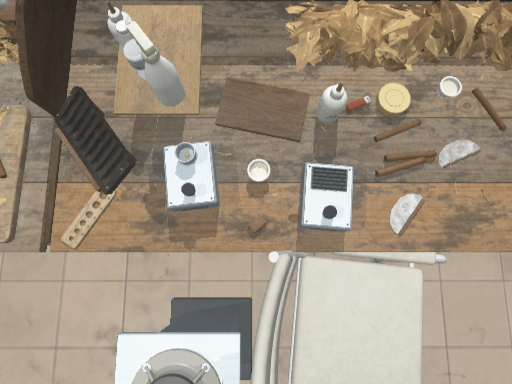

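The scene view shows the humidifier (spout at 256,130; knob at 221,145) behind the fan (grille at 318,250; knob at 271,257). The top view shows the humidifier on the left (spout 186,153; knob 188,190) and the fan on the right (330,212). Next I measure both knobs.

```bash
cat > h.py <<'E'
import numpy as np,cv2
from scipy.spatial.transform import Rotation as R
def rot(q): return R.from_quat([q[1],q[2],q[3],q[0]]).as_matrix()
def ray(m,u,v,Rw=None,o=None):
    K=m['mtx']; d=np.array([(u-K[0,2])/K[0,0],-(v-K[1,2])/K[1,1],-1.])
    if Rw is None: Rw=rot(m['rotation']);o=m['origin']
    return np.array(o),Rw@d
def onplane(m,u,v,z,**k):
    o,d=ray(m,u,v,**k); return o+d*(z-o[2])/d[2]
def pt(m,u,v,dep):
    o,d=ray(m,u,v); return o+d*dep
E
python3 - <<'E'
from h import *
from station import bot
rays={}
for n,box in(("top",{"hum":(170,172,208,206),"fan":(318,203,344,222)}),("scene",{"hum":(208,134,232,158),"fan":(258,242,284,272)})):
    z=np.load(f"pics/{n}1.npz");p,d=z['p'],z['d'];m=bot.camera_model(n)
    for k,(a,b,c,e) in box.items():
        mk=(p[b:e,a:c].max(2)<70).astype('uint8')
        N,l,s,c0=cv2.connectedComponentsWithStats(mk);i=1+np.argmax(s[1:,4])
        ys,xs=np.where(l==i);u=xs+a;v=ys+b
        P=np.array([pt(m,x,y,d[y,x]) for x,y in zip(u,v) if d[y,x]>0])
        t=P[P[:,2]>np.percentile(P[:,2],90)-.006]
        print(n,k,s[i],c0[i]+[a,b],'plane.115',onplane(m,c0[i][0]+a,c0[i][1]+b,.115),'zrange',P[:,2].min(),P[:,2].max(),'topmid',(t.min(0)+t.max(0))/2,t.max(0)-t.min(0),len(t))
n="top";z=np.load("pics/top1.npz");p,d=z['p'],z['d'];m=bot.camera_model(n)
# case top surface
P=np.array([[pt(m,x,y,d[y,x]) for x in range(150,230)] for y in range(130,220)])
mk=((P[...,2]>.068)&(P[...,2]<.088)).astype('uint8')
c=max(cv2.findContours(mk,0,2)[0],key=cv2.contourArea)
W=np.array([onplane(m,q[0][0]+150,q[0][1]+130,.078)[:2] for q in c],dtype='float32')
print('case',cv2.minAreaRect(W))
s=P[(P[...,2]>.100)&(np.indices(P.shape[:2])[0]<38)]
print('spout',(s.min(0)+s.max(0))/2,s.max(0)-s.min(0))
E
python3 - <<'E'
import cv2
a=cv2.imread('pics/top1.png')[110:240,130:380]
cv2.imwrite('pics/topc.png',cv2.resize(a,None,fx=3,fy=3))
E
```

```text
Traceback (most recent call last):
ValueError: attempt to get argmax of an empty sequence
```

View pics/topc.png

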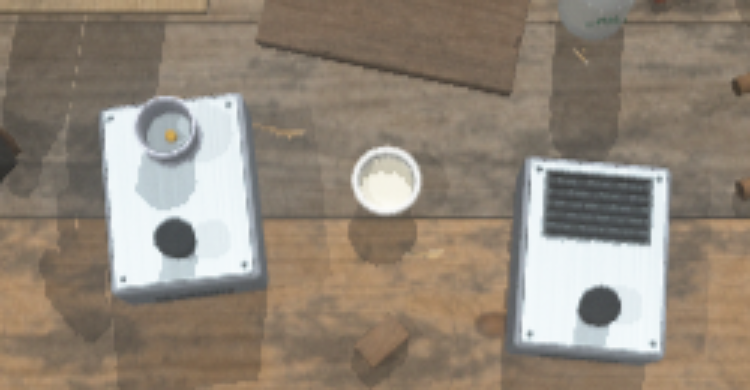

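```bash
python3 - <<'E'
from h import *
from station import bot
for n,box in(("top",{"hum":(176,178,202,202),"fan":(318,203,344,222)}),("scene",{"hum":(208,134,232,158),"fan":(258,242,284,272)})):
    z=np.load(f"pics/{n}1.npz");p,d=z['p'],z['d'];m=bot.camera_model(n)
    for k,(a,b,c,e) in box.items():
        sub=p[b:e,a:c].max(2)
        mk=(sub<90).astype('uint8')
        N,l,s,c0=cv2.connectedComponentsWithStats(mk)
        if N<2: print(n,k,'none',sub.min());continue
        i=1+np.argmax(s[1:,4])
        ys,xs=np.where(l==i);u=xs+a;v=ys+b
        P=np.array([pt(m,x,y,d[y,x]) for x,y in zip(u,v) if d[y,x]>0])
        t=P[P[:,2]>np.percentile(P[:,2],90)-.006]
        print(n,k,s[i],c0[i]+[a,b],'plane.115',onplane(m,c0[i][0]+a,c0[i][1]+b,.115),'zrange',P[:,2].min(),P[:,2].max(),'topmid',(t.min(0)+t.max(0))/2,t.max(0)-t.min(0),len(t))
n="top";z=np.load("pics/top1.npz");p,d=z['p'],z['d'];m=bot.camera_model(n)
P=np.array([[pt(m,x,y,d[y,x]) for x in range(150,230)] for y in range(130,220)])
mk=((P[...,2]>.068)&(P[...,2]<.088)).astype('uint8')
c=max(cv2.findContours(mk,0,2)[0],key=cv2.contourArea)
W=np.array([onplane(m,q[0][0]+150,q[0][1]+130,.078)[:2] for q in c],dtype='float32')
print('case',cv2.minAreaRect(W))
s=P[(P[...,2]>.100)&(np.indices(P.shape[:2])[0]<38)]
print('spout',(s.min(0)+s.max(0))/2,s.max(0)-s.min(0))
print(rot(bot.get_obs()['tool_rot']))
E
```

```text
top hum [  6   6  13  12 123] [188.14634146 189.33333333] plane.115 [ 0.51035545 -0.034512    0.115     ] zrange 0.09183328181323891 0.11857521159749973 topmid [ 0.5103878  -0.03357763  0.11502028] [0.02778318 0.03035735 0.00710986] 117
top fan [  5   3  14  13 124] [329.46774194 211.92741935] plane.115 [ 0.45422631 -0.3823131   0.115     ] zrange 0.09380886540179556 0.1189935638141617 topmid [ 0.45418402 -0.38295668  0.11507416] [0.02945256 0.03172184 0.00783881] 121
scene hum [  6   1  14  18 192] [220.36458333 143.80208333] plane.115 [ 0.50702826 -0.05094776  0.115     ] zrange 0.00045344569988137184 0.11788334865388739 topmid [ 0.5137113  -0.03559883  0.11385683] [0.03200286 0.03212348 0.00805304] 101
scene fan [  5   4  17  22 309] [270.74757282 256.01941748] plane.115 [ 0.45108248 -0.39432615  0.115     ] zrange 0.07888819408628023 0.11782151992880519 topmid [ 0.45668076 -0.38498185  0.11377414] [0.03184385 0.03003911 0.00809475] 197
case ((0.5587894916534424, -0.02815479040145874), (0.1688656061887741, 0.1288805902004242), 7.06893253326416)
spout [ 0.49015197 -0.09932515  0.53672246] [0.28917602 0.21078061 0.87290348]
[[-2.37918684e-04  2.20871553e-01  9.75302876e-01]
 [-1.59098588e-03  9.75301586e-01 -2.20871649e-01]
 [-9.99998706e-01 -1.60424259e-03  1.19361052e-04]]
```

```bash
python3 - <<'E'
from h import *
from station import bot
P=[]
for n in("top","scene"):
    z=np.load(f"pics/{n}1.npz");d=z['d'];m=bot.camera_model(n)
    o=m['origin'];Rw=rot(m['rotation']);K=m['mtx'];v,u=np.indices(d.shape)
    D=np.stack([(u-K[0,2])/K[0,0],-(v-K[1,2])/K[1,1],-np.ones_like(d)],-1)@Rw.T
    Q=(o+D*d[...,None])[d>0];P.append(Q)
P=np.vstack(P)
print('rows x from .15, cols y from .8 down to -.5, max z (mm)')
print('      ',[f"{y:.1f}" for y in np.arange(.8,-.5,-.1)])
for x in np.arange(.1,1.0,.1):
    r=[]
    for y in np.arange(.8,-.5,-.1):
        s=P[(abs(P[:,0]-x)<.05)&(abs(P[:,1]-y)<.05)]
        r.append(int(1000*np.percentile(s[:,2],99.5)) if len(s)>5 else None)
    print(f"{x:.1f}",r)
E
```

```text
rows x from .15, cols y from .8 down to -.5, max z (mm)
       ['0.8', '0.7', '0.6', '0.5', '0.4', '0.3', '0.2', '0.1', '0.0', '-0.1', '-0.2', '-0.3', '-0.4']
0.1 [-748, -748, -744, -748, -749, -748, 3, 33, 169, 34, 273, 120, -267]
0.2 [-748, -746, -747, -748, -747, -748, -656, -20, -16, -5, 275, 203, -267]
0.3 [-748, -747, -746, -749, -749, -749, -748, -749, -749, -749, 277, 277, -228]
0.4 [32, 31, 31, 32, 4, 10, 7, 4, 4, 4, 271, 270, 115]
0.5 [40, 32, 40, 40, 21, 9, 67, 4, 117, 81, 18, 82, 116]
0.6 [48, 48, 38, 48, 25, 54, 100, 102, 114, 81, 38, 82, 86]
0.7 [65, 39, 45, 46, 135, 91, 102, 43, 44, 35, 23, 23, 145]
0.8 [90, 108, 106, 34, 184, 103, 93, 303, 301, 22, 23, 23, 182]
0.9 [89, 107, 107, 49, 214, 4, 224, 248, 45, 21, 20, 37, 44]
```

Call:
step_arm --pt "0 -0.5 0.6 0 0 0" --pt "0 -0.9 1 0 0 0" --pt "0 -0.9 1 0 0 0" --pt "0 -0.9 1 0 0 0" --pt "0 -0.9 1 0 0 0" --pt "0 -0.9 1 0 0 0" --pt "0 -0.9 1 0 0 0" --pt "0 -0.9 0.9 0 0 0" --fingers -1

```text
t: 1.1
eef_pos: [0.3825, 0.3249, 0.2312]
tool_rot: [0.703, 0.079, 0.703, -0.079]
contact_force: [0.6, 1.1, 0.5]
gripper_width: 1.001
```

Call:
step_arm --pt "0 -1 0.6 0 0 0" --pt "0 -1 0.6 0 0 0" --pt "0 -1 0.6 0 0 0" --pt "0 -1 0.6 0 0 0" --pt "0 -1 0.6 0 0 0" --pt "0 -1 0.6 0 0 0" --pt "0 -0.6 0.4 0 0 0" --pt "0 0 0 0 0 0"

```text
t: 2.1
eef_pos: [0.4795, 0.0315, 0.2311]
tool_rot: [0.703, 0.08, 0.703, -0.081]
contact_force: [-0.1, 0.9, 0.2]
gripper_width: 1.001
```

```bash
cat > w.py <<'E'
import sys
from h import *
from station import bot
o=bot.get_obs();p,d=bot.read_camera("wrist");n=sys.argv[1]
cv2.imwrite(f"pics/{n}.png",p[:,:,::-1])
m=bot.camera_model("wrist");T=m['T_tool_cam'];Rt=rot(o['tool_rot'])
Rw=Rt@T[:3,:3];og=o['eef_pos']+Rt@T[:3,3]
K=m['mtx'];v,u=np.indices(d.shape)
D=np.stack([(u-K[0,2])/K[0,0],-(v-K[1,2])/K[1,1],-np.ones_like(d)],-1)@Rw.T
P=og+D*d[...,None]
print(o['t'],o['eef_pos'],o['joint_vel'].max(),o['q'],'f',o['contact_force'])
k=(d>0)&(p.max(2)<110)&(abs(P[...,0]-.511)<.035)&(abs(P[...,1]+.034)<.035)&(P[...,2]>.085)&(P[...,2]<.16)
t=P[k];
if len(t):
    zt=np.percentile(t[:,2],98);c=P[k&(P[...,2]>zt-.004)]
    print('top z',zt,'mid',(c.min(0)+c.max(0))/2,'ext',c.max(0)-c.min(0),len(c),'px',u[k].mean(),v[k].mean())
    e=np.array([(c.min(0)+c.max(0))/2])[0]; e[2]=.100-.0
    print('tool-frame offset of knob mid from TCP (units of 40mm)',Rt.T@(e-o['eef_pos'])/.04)
E
python3 w.py w1
```

```text
2.1 [0.47954758 0.03149067 0.23114497] 0.008494616768923546 [-0.556727    0.15436735  0.40438076  2.02832264 -0.07238177  0.97270511
  1.22750829] f [-0.05193126  0.89582601  0.23962658]
top z 0.11614969811620346 mid [ 0.51322489 -0.03278244  0.11462221] ext [0.03235199 0.03232585 0.00469812] 936 px 194.9574829931973 239.21428571428572
tool-frame offset of knob mid from TCP (units of 40mm) [ 3.27970268 -1.37298822  1.18261477]
```

View pics/w1.png

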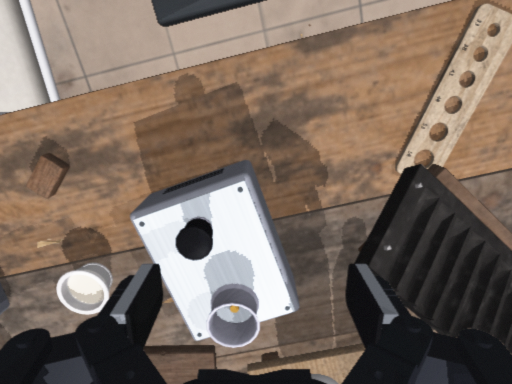

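Wrist view: the spouted case is under the gripper, with the knob at (195,239) and the spout at (235,320). The knob's height of about 115 mm and its position of about (0.512, -0.034) agree with the top view. I centre over it and lower partway.

Call:
step_arm --pt "0 -0.7 0.58 0 0 0" --pt "0 -0.69 0.58 0 0 0" --pt "0.5 0 0 0 0 0" --pt "0.7 0 0 0 0 0" --pt "0.3 0 0 0 0 0" --pt "0 0 0 0 0 0"

```text
t: 2.9
eef_pos: [0.5117, -0.0297, 0.1707]
tool_rot: [0.702, 0.078, 0.703, -0.078]
contact_force: [0.2, -0.1, 0.1]
gripper_width: 1.0
```

```bash
python3 w.py w2
```

```text
2.9 [ 0.51171889 -0.02967272  0.17072478] 0.011775031622301714 [-0.42243608  0.29911339  0.43145602  2.02265152 -0.16412894  0.85441487
  1.44985285] f [ 0.21482475 -0.14930324  0.11339401]
top z 0.11616172765432509 mid [ 0.51362335 -0.03324174  0.11465652] ext [0.03208536 0.03247972 0.00498591] 1710 px 251.2906680265171 220.00458949515553
tool-frame offset of knob mid from TCP (units of 40mm) [ 1.76802927 -0.07583372  0.06925356]
```

View pics/w2.png

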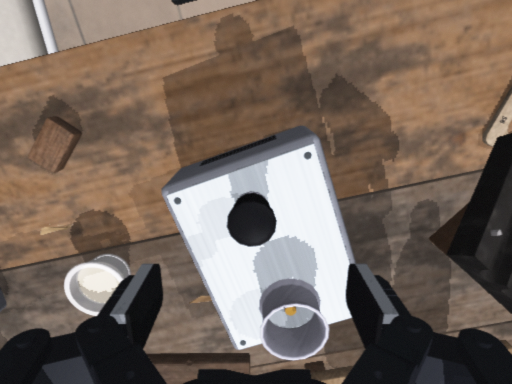

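The knob at (251,220) is nearly centred between the fingers. I correct sideways by about 3 mm, then descend.

Call:
step_arm --pt "0 -0.08 0.05 0 0 0" --pt "0.6 0 0 0 0 0" --pt "0.7 0 0 0 0 0" --pt "0.5 0 0 0 0 0" --pt "0.3 0 0 0 0 0" --pt "0.14 0 0 0 0 0" --pt "0 0 0 0 0 0"

```text
t: 3.82
eef_pos: [0.5138, -0.0342, 0.082]
tool_rot: [0.703, 0.079, 0.703, -0.079]
contact_force: [0.1, -0.1, -0.6]
gripper_width: 0.996
```

```bash
python3 w.py w3
```

```text
3.825 [ 0.5138425  -0.03419187  0.08199343] 0.004206981764455121 [-0.35663622  0.44252319  0.37580695  2.08038313 -0.25866487  0.66193262
  1.53941726] f [ 0.1308978  -0.14792292 -0.58231705]
top z 0.15972090433988798 mid [ 0.49914861 -0.03400435  0.15786018] ext [0.02140584 0.06997081 0.00427391] 2024 px 253.2270417647788 315.0959226669971
tool-frame offset of knob mid from TCP (units of 40mm) [-0.45032187 -0.07657621 -0.35911033]
```

View pics/w3.png

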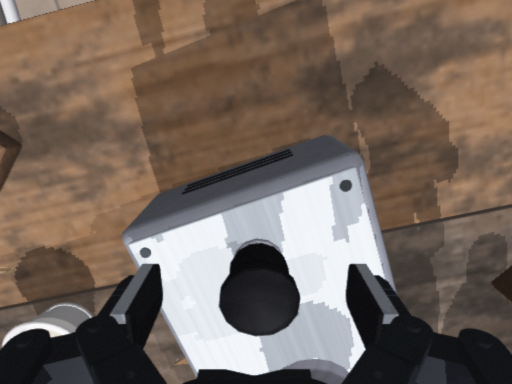

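The knob is centred at (260,295), between the fingers at 155 and 355. Closing at moderate force.

Call:
step_arm --pt "0 0 0 0 0 0" --pt "0 0 0 0 0 0" --pt "0 0 0 0 0 0" --pt "0 0 0 0 0 0" --pt "0 0 0 0 0 0" --pt "0 0 0 0 0 0" --fingers 1 --force 60

```text
t: 4.62
eef_pos: [0.5143, -0.0322, 0.0826]
tool_rot: [0.703, 0.079, 0.702, -0.077]
contact_force: [-1.8, 5.9, 8.3]
gripper_width: 0.368
```

```bash
python3 w.py w4
```

```text
4.625 [ 0.51428521 -0.03216024  0.08258327] 0.002048398700404629 [-0.3576861   0.4413871   0.37394003  2.0796728  -0.26022117  0.66291795
  1.53951118] f [-1.75110101  5.88713176  8.31216368]
top z 0.15929364891028366 mid [ 0.50007805 -0.02996264  0.15764716] ext [0.01716568 0.04777882 0.00469798] 2151 px 250.03431231679983 312.5518707971722
tool-frame offset of knob mid from TCP (units of 40mm) [-0.43568836 -0.02322708 -0.35832339]
```

View pics/w4.png

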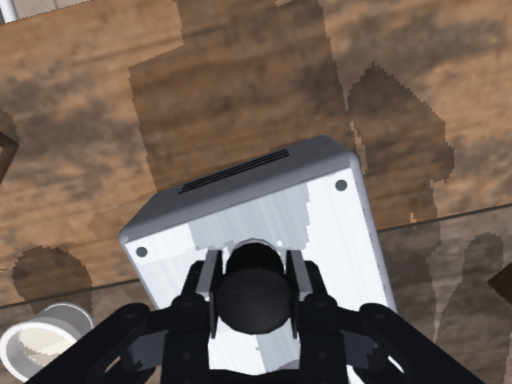

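The grip closed at about 31 mm, wider than the 28 mm waist. The pads are probably partly on the flare, and there is about 6 N of side force. I open a little, shift 2 mm sideways, go 3 mm lower and regrip.

Call:
step_arm --pt "0 0 0 0 0 0" --pt "0 0 0 0 0 0" --pt "0 0.05 0 0 0 0" --pt "0.08 0 0 0 0 0" --pt "0 0 0 0 0 0" --fingers -0.1

```text
t: 5.3
eef_pos: [0.5137, -0.0322, 0.0781]
tool_rot: [0.702, 0.079, 0.703, -0.079]
contact_force: [0.7, 0.6, -0.0]
gripper_width: 0.55
```

Call:
step_arm --pt "0 0 0 0 0 0" --pt "0 0 0 0 0 0" --pt "0 0 0 0 0 0" --pt "0 0 0 0 0 0" --pt "0 0 0 0 0 0" --fingers 1 --force 60

```text
t: 5.92
eef_pos: [0.514, -0.032, 0.0786]
tool_rot: [0.703, 0.079, 0.703, -0.078]
contact_force: [-2.6, 1.6, 5.5]
gripper_width: 0.368
```

```bash
python3 w.py w5
```

```text
5.925 [ 0.51399067 -0.03199905  0.07863274] 0.001024518797422212 [-0.35785694  0.44836309  0.37255254  2.08168379 -0.26231564  0.6553896
  1.53858584] f [-2.64972452  1.64231947  5.50670619]
top z 0.15885898002690213 mid [ 0.49937157 -0.02972792  0.15742876] ext [0.01580556 0.04658508 0.00513908] 1959 px 249.5241817037348 318.49003357112883
tool-frame offset of knob mid from TCP (units of 40mm) [-0.53417833 -0.02520445 -0.36900652]
```

View pics/w5.png

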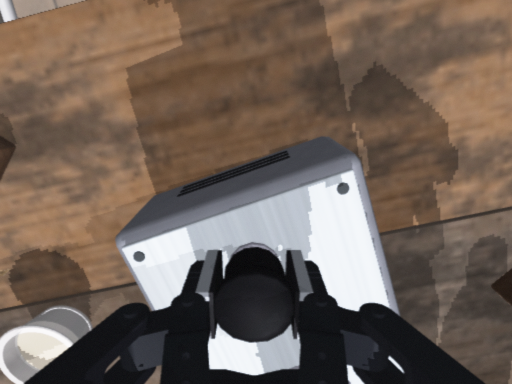

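The width is the same lower down, so the pads are on the straight waist. I pull up slowly, 16 mm first.

Call:
step_arm --pt "-0.08 0 0 0 0 0" --pt "-0.08 0 0 0 0 0" --pt "-0.08 0 0 0 0 0" --pt "-0.08 0 0 0 0 0" --pt "-0.08 0 0 0 0 0" --pt "0 0 0 0 0 0"

```text
t: 6.72
eef_pos: [0.5139, -0.032, 0.0946]
tool_rot: [0.703, 0.079, 0.703, -0.079]
contact_force: [1.7, 1.1, -6.5]
gripper_width: 0.366
```

Call:
step_arm --pt "-0.05 0 0 0 0 0" --pt "-0.05 0 0 0 0 0" --pt "-0.04 0 0 0 0 0" --pt "0 0 0 0 0 0"

```text
t: 7.22
eef_pos: [0.5137, -0.032, 0.099]
tool_rot: [0.703, 0.078, 0.703, -0.079]
contact_force: [5.3, 1.4, -20.7]
gripper_width: 0.367
```

```bash
python3 w.py w6; python3 - <<'E'
from station import bot
import cv2
p,d=bot.read_camera("scene");cv2.imwrite("pics/scene2.png",cv2.resize(p[90:300,150:400,::-1],None,fx=3,fy=3)[:600,:750])
E
```

```text
7.225 [ 0.5137289  -0.03204414  0.09901716] 0.003569198717139062 [-0.37474914  0.41417335  0.39072026  2.07131983 -0.23956209  0.69886896
  1.51904243] f [  5.26079394   1.43731178 -20.69092226]
top z 0.15761985246041654 mid [ 0.51340414 -0.03399984  0.15681071] ext [0.04068622 0.06999865 0.00637856] 2085 px 248.1260240792192 303.12979981477525
tool-frame offset of knob mid from TCP (units of 40mm) [-0.02453687 -0.04949615  0.0028642 ]
```

View pics/w6.png

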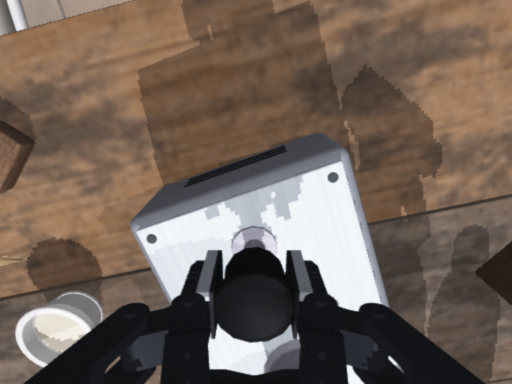

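View pics/scene2.png

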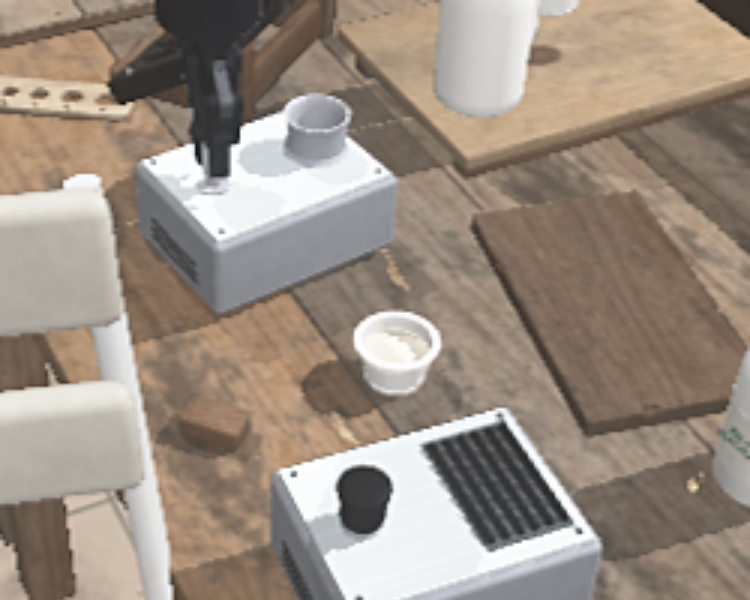

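The force jumped to about 21 N after 20.4 mm of travel, so the knob is at its end stop. The steel stem shows under the knob at (255,238) and the fan is untouched. I hold for a second, then lower.

Call:
step_arm --pt "0 0 0 0 0 0" --pt "0 0 0 0 0 0" --pt "0 0 0 0 0 0" --pt "0 0 0 0 0 0" --pt "0 0 0 0 0 0" --pt "0 0 0 0 0 0" --pt "0 0 0 0 0 0" --pt "0 0 0 0 0 0"

```text
t: 8.32
eef_pos: [0.5137, -0.032, 0.099]
tool_rot: [0.703, 0.078, 0.703, -0.079]
contact_force: [6.0, 1.5, -20.0]
gripper_width: 0.367
```

Call:
step_arm --pt "0.08 0 0 0 0 0" --pt "0.08 0 0 0 0 0" --pt "0.08 0 0 0 0 0" --pt "0.08 0 0 0 0 0" --pt "0.08 0 0 0 0 0" --pt "0.08 0 0 0 0 0" --pt "0.06 0 0 0 0 0" --pt "0 0 0 0 0 0"

```text
t: 9.32
eef_pos: [0.514, -0.0321, 0.0787]
tool_rot: [0.703, 0.079, 0.703, -0.078]
contact_force: [-1.2, 3.7, -0.2]
gripper_width: 0.37
```

The knob is back at its rest height with almost no vertical force. I open fully, then rise.

Call:
step_arm --pt "0 0 0 0 0 0" --pt "0 0 0 0 0 0" --pt "0 0 0 0 0 0" --pt "0 0 0 0 0 0" --pt "0 0 0 0 0 0" --pt "0 0 0 0 0 0" --fingers -1

```text
t: 10.07
eef_pos: [0.514, -0.0322, 0.0785]
tool_rot: [0.703, 0.079, 0.703, -0.079]
contact_force: [0.4, 0.7, -0.5]
gripper_width: 0.998
```

Call:
step_arm --pt "-0.3 0 0 0 0 0" --pt "-0.6 0 0 0 0 0" --pt "-0.8 0 0 0 0 0" --pt "-0.8 0 0 0 0 0" --pt "-0.5 0 0 0 0 0" --pt "0 0 0 0 0 0" --pt "0 0 0 0 0 0"

```text
t: 10.95
eef_pos: [0.5135, -0.0321, 0.1981]
tool_rot: [0.703, 0.079, 0.703, -0.079]
contact_force: [-0.5, 0.6, -0.5]
gripper_width: 0.998
```

```bash
python3 w.py w7; python3 - <<'E'
from station import bot
import cv2
p,d=bot.read_camera("scene");cv2.imwrite("pics/scene3.png",cv2.resize(p[90:290,150:400,::-1],None,fx=3,fy=3))
E
```

```text
10.95 [ 0.51353028 -0.0320948   0.19813956] 0.014827845347277357 [-0.43829154  0.26406737  0.4517071   1.99402666 -0.14443305  0.91461889
  1.43632143] f [-0.50713838  0.60820336 -0.49652229]
top z 0.11633434975587932 mid [ 0.51359332 -0.03320973  0.11482458] ext [0.03249673 0.03217217 0.00497909] 1392 px 254.0420168067227 203.63025210084032
tool-frame offset of knob mid from TCP (units of 40mm) [ 2.45348436 -0.02677036  0.00921598]
```

View pics/w7.png

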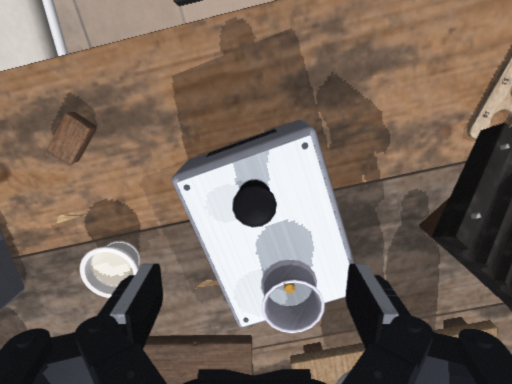

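View pics/scene3.png

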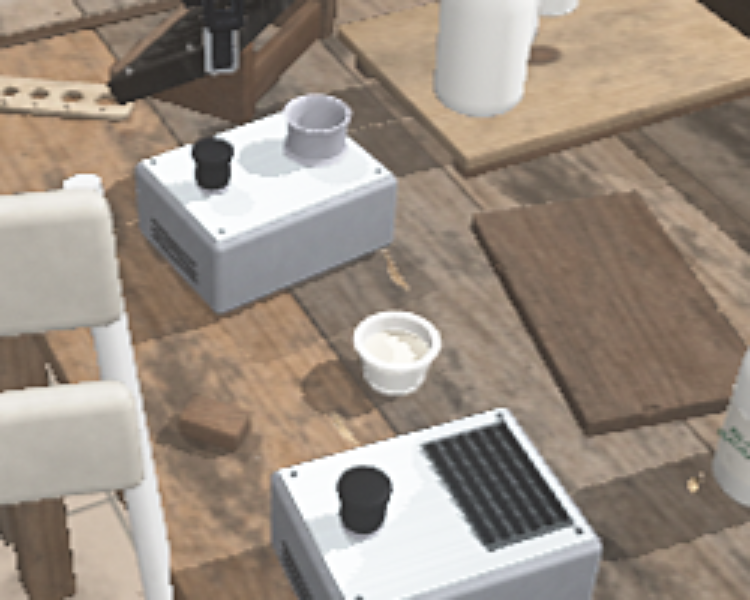

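Both knobs are at rest: the humidifier's top is at 116 mm, as before the pull. The gripper is clear of it, so I hand in.

```bash
python3 -c "
from station import bot
print(bot.hand_in())"
```

```text
the job is handed in; nothing more can be done
None
```

I started the humidifier and handed the job in. It took about 11 s of the 27 s allowed.

- **Pull:** I gripped the humidifier's knob and pulled it straight up 20.4 mm. At the end stop the vertical force jumped from about 6.5 N to 21 N. I held it there for over a second.
- **Return:** I lowered the knob to its rest height, opened the fingers and backed off about 120 mm above it.
- **First grip:** It closed at about 31 mm by the opening reading, wider than the 28 mm waist, so I let go, went about 4 mm lower and regripped before pulling. The reading was the same, so I took the pads to be on the straight waist.
- **Final checks:** The humidifier's knob top measured 116 mm above the worktop, the same as before the pull. The dust fan's knob looked unmoved in the scene view, and the arm never went near it. Contact force was about zero with the gripper open.
- **Small disagreement:** The cameras placed the knob's x position between 0.510 and 0.514 m. It made no difference to the grip.

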